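# Find the riser post with the red foot and reject it

## Robot

A 6-joint arm with a two-finger parallel gripper is mounted at the origin on a cart in front of the work surface, level with it; the furniture and walls round the work are solid. World frame = base frame: x ahead of the robot, y to its left, z up, the work surface at z = 0. Lengths are in mm, angles in rad, forces in N, time in s.
With the tool pointing down it reaches from about 375 to 750 mm from the base axis. Payload 9 kg.
Tool frame: the origin (TCP) lies midway between the tips of the shut fingers; the grasp point (between the pads) lies 19 mm behind it; z points along the fingers, y is the line along which they close (so a half turn about z gives the same grasp; the last joint's range is limited). The gripper opens to 85 mm and grips with 20 to 120 N. Pads are 22 mm wide; open, the fingers measure 114 mm over their backs; the gripper's body (76 mm by 85 mm) begins 54 mm behind the grasp point. The pads swing forward as they close: fully open they stand 13 mm farther back than shut.
Start: joints at [1.108, 0.104, 0.097, 1.564, 0, 1.353], TCP at [145.42, 582.142, 231.331] pointing down, gripper open.
Joint ranges: [-2.99, 2.99], [-0.84, 1.86], [-1.1, 1.16], [-1.84, 2.11], [-1.51, 1.56], [-3.14, 3.14]. Speed limits (rad/s): [2.22, 2.22, 2.57, 3.14, 3.14, 3.14].

## Interface

Orientations are given as a unit quaternion [x, y, z, w].
In Python, from cell import r gives the robot as it stands. The module is installed in compiled form; this text tells all that it offers.
- The arm moves only by the tool move_arm, never from a script. Its argument "commands" is a list of rows, each an object of numbers: "x", "y", "z": the shift along the tool's x, y, z in units of 40 mm (1.0 is 40 mm); "ax", "ay", "az": the turn, a rotation vector about the tool's x, y, z in units of 5 degrees (1.0 is 5 degrees). A call has 1 to 10 rows; each row is the pose to reach, as a shift and turn from the pose commanded when the call began, along the tool's axes at that moment; what a row does not reach only later rows make up. A row lasts 1/12 s, in which the tool goes at most 41.7 mm and 7.16 degrees, less where a joint would pass 70% of its speed; a pose out of reach is approached as far as the arm can. A call with a gripper value outside its range is refused whole. "gripper" is the opening, from 0 (shut) to 1 (fully open), set as the call begins (left out, the last holds). The fingers move at their own pace and stop on an object; the grip force is fixed at half the most. Time passes only in rows, so rows that repeat a pose let the fingers close. It gives the time, the measured TCP pose, the force, the opening and the grip force at its end, in the units of the state.
- r.read_state(): the state, without advancing time (a new reading comes with each control period).
- r.snapshot(name): name is "scene" or "top" or "wrist"; returns (picture, depth): 384x512x3 uint8, red, green, blue; 384x512 float32, mm along the optical axis (not along the pixel's ray), 0 where there is no reading.
- r.calibration(name): a dict with "K" (3x3 intrinsics, pixels), "cam_to_world" (4x4, takes a point from camera to world coordinates); the wrist camera has in their place "T_tool_cam" (4x4, takes a point from camera to tool coordinates, whose origin is the TCP and whose axes are the flange's). Camera axes: x right, y down, z forward; pixel columns grow to the right and rows downward; lengths in mm; the calibration is good to about 2 mm. A picture is of the moment at which its call begins: read the wrist's pose just before it. calibration takes no time and is no camera call.
- r.finish_job(): hands the job in; it is judged then, once.
The state is a dict: "time_s": time; "joints": joint angles; "joint_velocities": joint speeds; "joint_torque": joint torques, N m; "tcp_pos": TCP position; "eef_rot": TCP orientation; "contact_force": force on the tool from outside, world axes, zero at the start; "moment": the same for the moment, N m; "finger_gap": opening from 0.0 (shut) to 1.0 (fully open); "gripper_force": force on a finger pad.
Only numpy, scipy, OpenCV 4.12 (cv2) and the standard library are available. Lean on these libraries where they do the work, as an engineer would, in place of code of your own. Each camera call takes 0.05 s, during which the arm holds its last target. There are 200 camera calls.

## Task

Two look-alike aluminium riser posts stand on the bench, and one of them has a red reject spot painted on its underside. Tip both posts over onto their sides so that their undersides can be seen, then pick up the one with the red spot and lay it down in the blue reject tray. Leave the clean post lying on the bench where it was tipped.

Things in the scene. Friction and masses are not known exactly. Their poses are not given: they have to be found in the camera images.
- marked_post: The riser post with a red 30 mm spot on its underside, hidden while it stands. Loose square aluminium bar 40 x 40 x 80 mm, about 0.3 kg, upright at first, a thin dark groove round it near each end. Origin at the centre of the bar; its z axis runs along the 80 mm length from the underside (-40 mm) to the top (+40 mm, dark screw hole); x and y are normal to the side faces.
- clean_post: The other riser post: same size, weight, look and axes, but a bare underside. Either post, pushed level about 20 mm below its top, tips rather than slides and falls away from the push once leaned past 27 degrees; pushed away from the robot, it ends with its underside facing the robot.
- reject_tray: Open blue tray fixed to the bench, 200 mm (its x) by 160 mm (its y) outside, 35 mm high, walls and floor 5 mm thick. Origin at the centre of its underside, on the bench; z up.
Mind the look-alikes: they are no part of the job. What is shaped like the clean_post but pink is not meant.

How it is judged (in metres and radians):
On the way:
1. both posts lie on their sides on the bench, the marked one not yet in the tray (angle between marked_post's own z axis and vertical between 1.4 and 1.75 rad and angle between clean_post's own z axis and vertical between 1.4 and 1.75 rad and height (world z) of each of marked_post, clean_post below 0.03 m and horizontal distance between marked_post and reject_tray above 0.11 m), for 0.2 s.
At the end, for the whole second after the job is handed in: The marked post lies flat on the tray floor (centre within 80 x 60 mm of the tray centre, 15 to 35 mm above its underside); the clean post lies on the bench, its centre under 160 mm from its start; both within 10 degrees of level and at rest (x of marked_post in the frame of reject_tray between -0.08 and 0.08 m and y of marked_post in the frame of reject_tray between -0.06 and 0.06 m and z of marked_post in the frame of reject_tray between 0.015 and 0.035 m and angle between marked_post's own z axis and vertical between 1.4 and 1.75 rad and angle between clean_post's own z axis and vertical between 1.4 and 1.75 rad and height (world z) of clean_post between 0.01 and 0.03 m and distance of clean_post from where it was at the start of the episode below 0.16 m and linear speed of each of marked_post, clean_post below 0.02 m/s); the robot touches nothing.
It fails at once if the clean post is put in the reject tray (horizontal distance between clean_post and reject_tray below 0.1 m).
It also fails if it takes over 54 s, if anything falls off the work surface, if the arm or the gripper's body presses on something with over 40 N, if the wrist force passes 120 N, or if a joint passes its speed limit or range.

## Working session

There is one attempt and no reset: what is moved stays moved. The work goes in short steps, Python scripts to look and compute and a tool call to move; the robot and the scene stay as the last step left them, time stands still between calls to the robot, and variables do not carry over. Pictures are saved under pics/ and viewed, at most 10 in all, crops included, and the job is handed in when it is done.

Besides the shell and the picture viewer there is one more tool, called after ">>>" as name(argument=value, ...) on one line, values as JSON. move_arm: Moves the arm, as the interface text tells. Its arguments: {"type":"object","properties":{"commands":{"type":"array","items":{"type":"object","properties":{"x":{"type":"number"},"y":{"type":"number"},"z":{"type":"number"},"ax":{"type":"number"},"ay":{"type":"number"},"az":{"type":"number"}}}},"gripper":{"type":"number"}},"required":["commands"]}

```bash
mkdir -p pics; cat > h.py <<'E'
import numpy as np, cv2
from cell import r
from scipy.spatial.transform import Rotation as R
def save(n,f):
    p,d=r.snapshot(n); cv2.imwrite('pics/'+f+'.png',p[:,:,::-1]); np.save('pics/'+f+'.npy',d); return p,d
def world(n,d):
    c=r.calibration(n); K=c['K']; v,u=np.mgrid[:384,:512]
    P=np.stack([(u-K[0,2])/K[0,0]*d,(v-K[1,2])/K[1,1]*d,d,np.ones_like(d)],-1)
    return (P@np.array(c['cam_to_world']).T)[...,:3]
E
python3 - <<'E'
from h import *
p,d=save('top','t0'); p2,d2=save('scene','s0')
W=world('top',d); np.save('pics/W0.npy',W)
c=np.hstack([p,p2])
cv2.imwrite('pics/both.png',cv2.resize(c[:,:,::-1],(800,300)))
s=r.read_state(); print(s['tcp_pos'],s['eef_rot'],R.from_quat(s['eef_rot']).as_matrix().round(2))
m=((d>0)&(W[...,2]>60)&(W[...,2]<100)).astype(np.uint8)
n,l,st,ce=cv2.connectedComponentsWithStats(m)
for i in range(1,n):
    if st[i,4]>60:
        q=l==i; print(st[i],ce[i].round(),W[q].mean(0).round(1),np.median(p[q],0), cv2.minAreaRect(W[q][:,:2].astype(np.float32)))
E
```

```text
[145.29593842 581.86041523 230.62715343] [ 1.22115814e-01  9.92515700e-01 -5.27899917e-04 -1.88276900e-04] [[-0.97  0.24 -0.  ]
 [ 0.24  0.97 -0.  ]
 [ 0.   -0.   -1.  ]]
[469   0  43  50 741] [487.  30.] [1070.3 -829.7   80.6] [153. 123.  32.] ((1079.3204345703125, -835.4974365234375), (180.26953125, 56.04549026489258), 25.480072021484375)
[116  52  21  25 192] [128.  69.] [1025.4  247.2   80.6] [16. 18. 68.] ((1031.4921875, 241.64041137695312), (37.300411224365234, 71.378662109375), 47.76191711425781)
[21 67 13 14 95] [26. 75.] [1033.5  544.5   80. ] [17. 25. 68.] ((1039.8382568359375, 541.3670043945312), (22.63595199584961, 54.8563346862793), 0.05341099202632904)
[493  87  19  53 517] [503. 115.] [ 795.  -811.2   79. ] [160. 130.  35.] ((805.77294921875, -819.3565063476562), (45.40389633178711, 152.82102966308594), 81.54436492919922)
[351 102  22  19 151] [361. 111.] [ 847.2 -419.2   61.6] [ 61.  84. 218.] ((847.4306640625, -419.318603515625), (60.4924430847168, 57.028053283691406), 86.8419189453125)
[296 110  19  15 110] [303. 119.] [ 826.1 -243.3   82. ] [131.  118.   56.5] ((82
[... 1302 characters left out ...]
78302)
[272 154  20  19 235] [281. 163.] [ 703.2 -170.2   78.6] [251. 209. 238.] ((705.1918334960938, -170.91830444335938), (41.079917907714844, 41.245384216308594), 17.625755310058594)
[219 214  15  16 239] [226. 222.] [554.2  -7.1  79.4] [251. 251. 251.] ((554.7738037109375, -6.961999893188477), (37.719749450683594, 40.2032470703125), 85.4808120727539)
[127 225  19  18 264] [136. 234.] [542.  230.1  78.9] [250. 250. 250.] ((543.2608642578125, 231.6373748779297), (40.58514404296875, 40.723968505859375), 9.015252113342285)
[183 237  19  19 257] [192. 246.] [497.2  86.1  79.2] [252. 210. 239.] ((498.1358947753906, 86.94241333007812), (40.47612380981445, 39.82322692871094), 14.054359436035156)
```

View pics/t0.png

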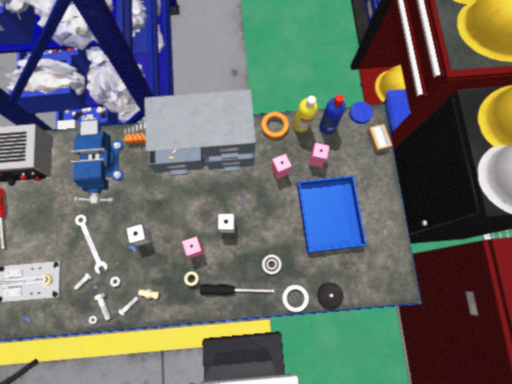

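```bash
cat >> h.py <<'E'
def goal(pos,yaw,tilt=0):
    """units to reach TCP pos; tool -x heads along yaw (deg), pointing down, then tilted about own y"""
    s=r.read_state(); R0=R.from_quat(s['eef_rot']); a=np.radians(yaw)
    x=-np.array([np.cos(a),np.sin(a),0]); z=np.array([0,0,-1.]); y=np.cross(z,x)
    G=R.from_matrix(np.c_[x,y,z])*R.from_euler('y',tilt,degrees=True)
    print('d',(R0.inv().apply(np.array(pos)-s['tcp_pos'])/40).round(2),'a',(np.degrees((R0.inv()*G).as_rotvec())/5).round(2), 't',s['time_s'])
E
python3 - <<'E'
from h import *
goal((482,222,110),9); goal((482,222,58),9)
W=np.load('pics/W0.npy')
for q in [(172,228),(166,228),(180,228),(185,228),(247,332),(195,330)]: print(q,W[q].round())
c=r.calibration('scene'); print(np.array(c['cam_to_world']).round(2)); print(r.calibration('wrist')['T_tool_cam'])
E
```

```text
d [-10.35  -6.68   3.02] a [-0.01 -0.01 -4.61] t 0.1
d [-10.35  -6.68   4.32] a [-0.01 -0.01 -4.61] t 0.1
(172, 228) [714. -19.  -1.]
(166, 228) [725. -21.  22.]
(180, 228) [689. -18.   2.]
(185, 228) [674. -17.   1.]
(247, 332) [ 470. -294.    7.]
(195, 330) [ 619. -309.    5.]
[[ 8.3000e-01 -2.6000e-01  4.9000e-01  9.3890e+01]
 [-5.5000e-01 -4.0000e-01  7.3000e-01 -8.4578e+02]
 [ 1.0000e-02 -8.8000e-01 -4.8000e-01  5.7590e+02]
 [ 0.0000e+00  0.0000e+00  0.0000e+00  1.0000e+00]]
[[ 3.76758435e-04 -9.60788932e-01 -2.77280518e-01  6.92725995e+01]
 [ 9.99999928e-01  3.70997646e-04  7.32398228e-05 -5.33867138e-01]
 [ 3.25024083e-05 -2.77280526e-01  9.60789003e-01 -1.41757632e+02]
 [ 0.00000000e+00  0.00000000e+00  0.00000000e+00  1.00000000e+00]]
```

View pics/s0.png

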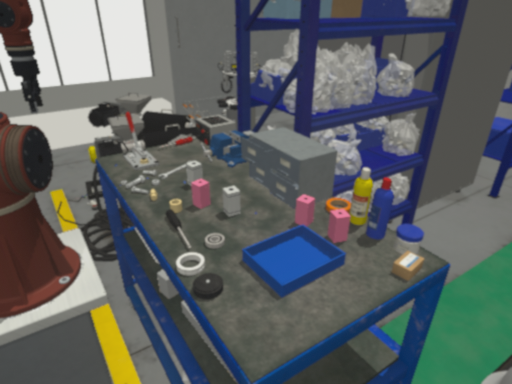

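>>> move_arm(commands=[{"x": -10.35,"y": -6.7,"z": 2,"az": -4.6},{"x": -10.35,"y": -6.7,"z": 2,"az": -4.6},{"x": -10.35,"y": -6.7,"z": 2,"az": -4.6},{"x": -10.35,"y": -6.7,"z": 2,"az": -4.6},{"x": -10.35,"y": -6.7,"z": 2,"az": -4.6},{"x": -10.35,"y": -6.7,"z": 2,"az": -4.6},{"x": -10.35,"y": -6.7,"z": 2,"az": -4.6},{"x": -10.35,"y": -6.7,"z": 2,"az": -4.6},{"x": -10.35,"y": -6.7,"z": 2,"az": -4.6},{"x": -10.35,"y": -6.7,"z": 2,"az": -4.6}], gripper=0)

```text
schema error: expected keys x, y, z, ax, ay, az
```

```bash
python3 - <<'E'
from h import *
goal((482,222,110),9); goal((482,222,58),9)
save('wrist','w0')
E
```

```text
d [-10.35  -6.68   3.02] a [-0.01 -0.01 -4.61] t 0.1
d [-10.35  -6.68   4.32] a [-0.01 -0.01 -4.61] t 0.1
```

View pics/w0.png

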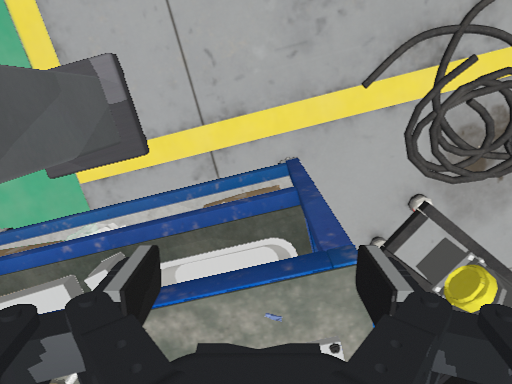

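The move was refused because every key is required, so the arm hasn't moved. The wrist picture shows only the bench edge below the start pose.

>>> move_arm(commands=[{"x": -10.35,"y": -6.7,"z": 2,"ax": 0,"ay": 0,"az": -4.6},{"x": -10.35,"y": -6.7,"z": 2,"ax": 0,"ay": 0,"az": -4.6},{"x": -10.35,"y": -6.7,"z": 2,"ax": 0,"ay": 0,"az": -4.6},{"x": -10.35,"y": -6.7,"z": 2,"ax": 0,"ay": 0,"az": -4.6},{"x": -10.35,"y": -6.7,"z": 2,"ax": 0,"ay": 0,"az": -4.6},{"x": -10.35,"y": -6.7,"z": 2,"ax": 0,"ay": 0,"az": -4.6},{"x": -10.35,"y": -6.7,"z": 2,"ax": 0,"ay": 0,"az": -4.6},{"x": -10.35,"y": -6.7,"z": 2,"ax": 0,"ay": 0,"az": -4.6},{"x": -10.35,"y": -6.7,"z": 2,"ax": 0,"ay": 0,"az": -4.6},{"x": -10.35,"y": -6.7,"z": 2,"ax": 0,"ay": 0,"az": -4.6}], gripper=0)

```text
time_s: 0.98
tcp_pos: [421.6, 285.9, 165.6]
eef_rot: [-0.078, 0.997, 0.0, 0.0]
contact_force: [1.1, 0.7, 0.4]
finger_gap: 0.0
gripper_force: 0.0
```

```bash
python3 - <<'E'
from h import *
goal((482,222,110),9); goal((482,222,58),9)
E
```

```text
d [-1.24 -1.81  1.39] a [ 0.  0. -0.] t 0.9833
d [-1.24 -1.81  2.69] a [ 0.  0. -0.] t 0.9833
```

>>> move_arm(commands=[{"x": -1.24,"y": -1.81,"z": 1.4,"ax": 0,"ay": 0,"az": 0},{"x": -1.24,"y": -1.81,"z": 1.4,"ax": 0,"ay": 0,"az": 0},{"x": -1.24,"y": -1.81,"z": 1.4,"ax": 0,"ay": 0,"az": 0},{"x": -1.24,"y": -1.81,"z": 2.7,"ax": 0,"ay": 0,"az": 0},{"x": -1.24,"y": -1.81,"z": 2.7,"ax": 0,"ay": 0,"az": 0},{"x": -1.24,"y": -1.81,"z": 2.7,"ax": 0,"ay": 0,"az": 0}])

```text
time_s: 1.48
tcp_pos: [478.0, 223.2, 54.3]
eef_rot: [-0.078, 0.997, -0.0, -0.003]
contact_force: [0.4, -0.6, 0.3]
finger_gap: 0.005
gripper_force: 0.0
```

```bash
python3 - <<'E'
from h import *
goal((482,222,58),9)
goal((539,231,58),9)
save('wrist','w1')
E
```

```text
d [-0.09 -0.05 -0.09] a [-0.   -0.08 -0.01] t 1.4833
d [-1.54 -0.04 -0.1 ] a [-0.   -0.08 -0.01] t 1.4833
```

View pics/w1.png

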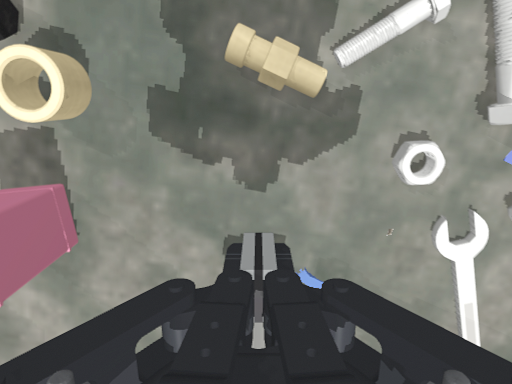

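The wrist view shows the shut fingers centred at about (258, 260), clear of the pink post on the left. The post itself is hidden behind the gripper. I'll push now.

>>> move_arm(commands=[{"x": -0.4,"y": 0,"z": -0.05,"ax": 0,"ay": 0,"az": 0},{"x": -0.7,"y": 0,"z": -0.05,"ax": 0,"ay": 0,"az": 0},{"x": -0.9,"y": 0,"z": -0.05,"ax": 0,"ay": 0,"az": 0},{"x": -1.1,"y": 0,"z": -0.05,"ax": 0,"ay": 0,"az": 0},{"x": -1.3,"y": 0,"z": -0.05,"ax": 0,"ay": 0,"az": 0},{"x": -1.5,"y": 0,"z": -0.05,"ax": 0,"ay": 0,"az": 0},{"x": -1.7,"y": 0,"z": -0.05,"ax": 0,"ay": 0,"az": 0},{"x": -1.8,"y": 0,"z": -0.05,"ax": 0,"ay": 0,"az": 0},{"x": -1.8,"y": 0,"z": -0.05,"ax": 0,"ay": 0,"az": 0},{"x": -1.3,"y": 0,"z": -0.8,"ax": 0,"ay": 0,"az": 0}])

```text
time_s: 2.37
tcp_pos: [530.3, 231.0, 83.4]
eef_rot: [-0.078, 0.997, -0.0, -0.005]
contact_force: [-0.6, -0.1, -0.4]
finger_gap: -0.003
gripper_force: 0.0
```

```bash
python3 - <<'E'
from h import *
p,d=save('scene','s1')
cv2.imwrite('pics/s1c.png',cv2.resize(p[120:260,140:300,::-1],None,fx=4,fy=4,interpolation=cv2.INTER_CUBIC))
goal((493,-2,125),-4.5);goal((493,-2,56),-4.5)
E
```

```text
d [ 1.82 -5.63 -0.8 ] a [-0.   -0.03  2.7 ] t 2.4167
d [ 1.82 -5.63  0.93] a [-0.   -0.03  2.7 ] t 2.4167
```

View pics/s1c.png

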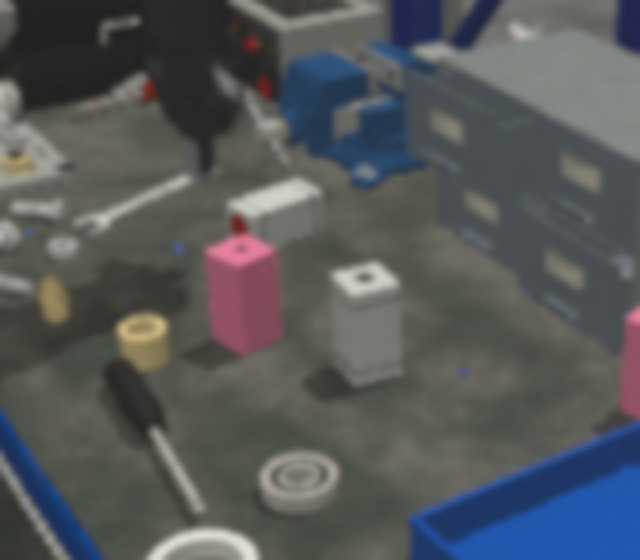

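The first post is down, and red shows on its underside at crop (237, 222), so it is the marked one. Next is the other post.

>>> move_arm(commands=[{"x": 0.9,"y": 0,"z": -1.1,"ax": 0,"ay": 0,"az": 0},{"x": 1.8,"y": -1,"z": -1.1,"ax": 0,"ay": 0,"az": 2.7},{"x": 1.8,"y": -5.6,"z": -1.1,"ax": 0,"ay": 0,"az": 2.7},{"x": 1.8,"y": -5.6,"z": -1.1,"ax": 0,"ay": 0,"az": 2.7},{"x": 1.8,"y": -5.6,"z": -1.1,"ax": 0,"ay": 0,"az": 2.7},{"x": 1.8,"y": -5.6,"z": -1.1,"ax": 0,"ay": 0,"az": 2.7},{"x": 1.8,"y": -5.6,"z": -1.1,"ax": 0,"ay": 0,"az": 2.7},{"x": 1.8,"y": -5.6,"z": -1.1,"ax": 0,"ay": 0,"az": 2.7},{"x": 1.8,"y": -5.6,"z": 0.9,"ax": 0,"ay": 0,"az": 2.7},{"x": 1.8,"y": -5.6,"z": 0.9,"ax": 0,"ay": 0,"az": 2.7}])

```text
time_s: 3.25
tcp_pos: [497.9, -1.4, 55.0]
eef_rot: [0.04, 0.999, -0.0, 0.003]
contact_force: [-0.7, 0.2, -0.2]
finger_gap: -0.001
gripper_force: 0.0
```

```bash
python3 - <<'E'
from h import *
goal((493,-2,56),-4.5);goal((558,-7,56),-4.5)
E
```

```text
d [ 0.12 -0.02 -0.03] a [-0.01  0.06 -0.02] t 3.25
d [-1.51 -0.02 -0.02] a [-0.01  0.06 -0.02] t 3.25
```

>>> move_arm(commands=[{"x": -0.3,"y": 0,"z": -0.05,"ax": 0,"ay": 0,"az": 0},{"x": -0.5,"y": 0,"z": -0.05,"ax": 0,"ay": 0,"az": 0},{"x": -0.7,"y": 0,"z": -0.05,"ax": 0,"ay": 0,"az": 0},{"x": -0.9,"y": 0,"z": -0.05,"ax": 0,"ay": 0,"az": 0},{"x": -1.1,"y": 0,"z": -0.05,"ax": 0,"ay": 0,"az": 0},{"x": -1.3,"y": 0,"z": -0.05,"ax": 0,"ay": 0,"az": 0},{"x": -1.5,"y": 0,"z": -0.05,"ax": 0,"ay": 0,"az": 0},{"x": -1.65,"y": 0,"z": -0.05,"ax": 0,"ay": 0,"az": 0},{"x": -1.65,"y": 0,"z": -0.05,"ax": 0,"ay": 0,"az": 0},{"x": -1.2,"y": 0,"z": -0.9,"ax": 0,"ay": 0,"az": 0}])

```text
time_s: 4.08
tcp_pos: [541.5, -3.8, 83.2]
eef_rot: [0.04, 0.999, 0.001, -0.005]
contact_force: [-0.0, -0.7, -0.2]
finger_gap: -0.0
gripper_force: 0.0
```

>>> move_arm(commands=[{"x": 1,"y": 0,"z": -2,"ax": 0,"ay": 0,"az": 0},{"x": 3,"y": 0,"z": -3,"ax": 0,"ay": 0,"az": 0},{"x": 3,"y": 0,"z": -3,"ax": 0,"ay": 0,"az": 0},{"x": 3,"y": 0,"z": -3,"ax": 0,"ay": 0,"az": 0}], gripper=1)

```text
time_s: 4.42
tcp_pos: [427.3, 5.2, 207.3]
eef_rot: [0.039, 0.999, 0.0, 0.0]
contact_force: [0.4, -0.7, 0.6]
finger_gap: 0.561
gripper_force: 0.0
```

```bash
python3 - <<'E'
from h import *
p,d=save('scene','s2')
cv2.imwrite('pics/s2c.png',cv2.resize(p[120:260,140:300,::-1],None,fx=4,fy=4,interpolation=cv2.INTER_CUBIC))
pt,dt=save('top','t2'); W=world('top',dt)
for b in [(520,680,170,300),(540,690,-70,60)]:
    q=(dt>0)&(W[...,2]>31)&(W[...,2]<60)&(W[...,0]>b[0])&(W[...,0]<b[1])&(W[...,1]>b[2])&(W[...,1]<b[3])
    print(q.sum(),W[q].mean(0),cv2.minAreaRect(W[q][:,:2].astype(np.float32)))
print(r.read_state()['tcp_pos'])
# tray: blue
h=cv2.cvtColor(pt,cv2.COLOR_RGB2HSV); m=((h[...,0]>100)&(h[...,0]<125)&(h[...,1]>150)&(W[...,0]>430)&(W[...,0]<720)&(W[...,1]<-200)&(W[...,1]>-430)&(W[...,2]>-5)&(W[...,2]<45)&(dt>0))
print(m.sum(),cv2.minAreaRect(W[m][:,:2].astype(np.float32)),np.percentile(W[m][:,2],[5,50,95]))
E
```

```text
402 [604.08803889 244.17234487  39.80690082] ((602.8250122070312, 243.4063720703125), (80.24832153320312, 41.565216064453125), 11.03287410736084)
430 [615.52235319 -11.74082623  39.82099732] ((616.6920166015625, -11.708690643310547), (39.630531311035156, 80.47642517089844), 86.09236907958984)
[427.99268439   4.92285063 211.86712651]
4117 ((562.88720703125, -298.67431640625), (200.22482299804688, 159.11395263671875), 1.679358959197998) [ 2.12090424  5.85261754 34.92712848]
```

View pics/s2c.png

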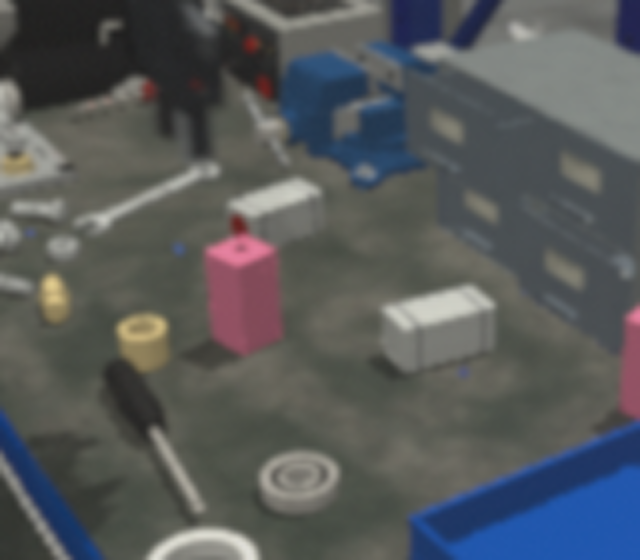

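```bash
python3 - <<'E'
from h import *
d=np.load('pics/t2.npy'); W=world('top',d)
a=np.radians(11); c=np.array([603,243.5]); e=W[...,:2]-c
u=e@[np.cos(a),np.sin(a)]; v=e@[-np.sin(a),np.cos(a)]
q=(d>0)&(abs(u)<70)&(abs(v)<100)&(W[...,2]>8)&~((abs(u)<45)&(abs(v)<26))
print(np.c_[u[q],v[q],W[q][:,2]].round()[:20],q.sum())
goal((603,243.5,120),11);goal((603,243.5,5),11)
E
```

```text
[[68. 91. 71.]
 [68. 90. 67.]
 [69. 88. 64.]
 [68. 85. 63.]
 [69. 84. 60.]
 [69. 83. 55.]
 [68. 98. 68.]
 [67. 95. 68.]
 [65. 91. 71.]
 [66. 90. 66.]
 [66. 88. 65.]
 [65. 85. 65.]
 [65. 84. 62.]
 [66. 83. 56.]
 [64. 61. 40.]
 [63. 59. 41.]
 [63. 57. 38.]
 [65. 98. 69.]
 [65. 96. 67.]
 [63. 93. 68.]] 87
d [-3.87  6.29  2.32] a [-0.03  0.09 -3.1 ] t 4.5167
d [-3.85  6.3   5.19] a [-0.03  0.09 -3.1 ] t 4.5167
```

>>> move_arm(commands=[{"x": -3.8,"y": 6.3,"z": 2.3,"ax": 0,"ay": 0,"az": -3.1},{"x": -3.8,"y": 6.3,"z": 2.3,"ax": 0,"ay": 0,"az": -3.1},{"x": -3.8,"y": 6.3,"z": 2.3,"ax": 0,"ay": 0,"az": -3.1},{"x": -3.8,"y": 6.3,"z": 2.3,"ax": 0,"ay": 0,"az": -3.1},{"x": -3.8,"y": 6.3,"z": 2.3,"ax": 0,"ay": 0,"az": -3.1},{"x": -3.8,"y": 6.3,"z": 2.3,"ax": 0,"ay": 0,"az": -3.1},{"x": -3.8,"y": 6.3,"z": 2.3,"ax": 0,"ay": 0,"az": -3.1},{"x": -3.8,"y": 6.3,"z": 2.3,"ax": 0,"ay": 0,"az": -3.1},{"x": -3.8,"y": 6.3,"z": 2.3,"ax": 0,"ay": 0,"az": -3.1},{"x": -3.8,"y": 6.3,"z": 2.3,"ax": 0,"ay": 0,"az": -3.1}], gripper=1)

```text
time_s: 5.35
tcp_pos: [599.7, 244.6, 112.4]
eef_rot: [-0.096, 0.995, -0.0, -0.001]
contact_force: [0.0, -0.8, 0.4]
finger_gap: 0.999
gripper_force: 0.0
```

```bash
python3 - <<'E'
from h import *
goal((601,243,5),11)
save('wrist','w3')
E
```

```text
d [-0.03 -0.04  2.69] a [-0.   -0.03  0.01] t 5.35
```

View pics/w3.png

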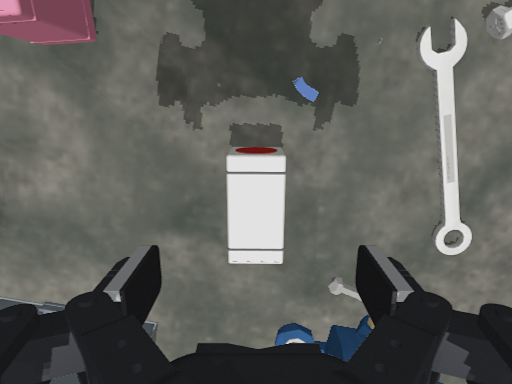

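The post is centred between the open fingers and lined up with them, spanning (228–285, 150–263). The red spot shows at its robot-side end, near (256, 150). I'll go down and grip.

>>> move_arm(commands=[{"x": 0,"y": 0,"z": 0.9,"ax": 0,"ay": 0,"az": 0},{"x": 0,"y": 0,"z": 1.7,"ax": 0,"ay": 0,"az": 0},{"x": 0,"y": 0,"z": 2.3,"ax": 0,"ay": 0,"az": 0},{"x": 0,"y": 0,"z": 2.6,"ax": 0,"ay": 0,"az": 0},{"x": 0,"y": 0,"z": 2.7,"ax": 0,"ay": 0,"az": 0},{"x": 0,"y": 0,"z": 2.7,"ax": 0,"ay": 0,"az": 0}])

```text
time_s: 5.9
tcp_pos: [600.1, 243.4, 6.5]
eef_rot: [-0.095, 0.995, 0.0, -0.0]
contact_force: [-0.2, -0.8, 0.6]
finger_gap: 1.002
gripper_force: 0.0
```

>>> move_arm(commands=[{"x": 0,"y": 0,"z": 0,"ax": 0,"ay": 0,"az": 0},{"x": 0,"y": 0,"z": 0,"ax": 0,"ay": 0,"az": 0},{"x": 0,"y": 0,"z": 0,"ax": 0,"ay": 0,"az": 0},{"x": 0,"y": 0,"z": 0,"ax": 0,"ay": 0,"az": 0},{"x": 0,"y": 0,"z": 0,"ax": 0,"ay": 0,"az": 0},{"x": 0,"y": 0,"z": 0,"ax": 0,"ay": 0,"az": 0},{"x": 0,"y": 0,"z": 0,"ax": 0,"ay": 0,"az": 0},{"x": 0,"y": 0,"z": 0,"ax": 0,"ay": 0,"az": 0}], gripper=0)

```text
time_s: 6.57
tcp_pos: [601.4, 244.3, 7.9]
eef_rot: [-0.096, 0.995, 0.0, 0.001]
contact_force: [-1.1, 0.1, 6.7]
finger_gap: 0.456
gripper_force: 62.5
```

>>> move_arm(commands=[{"x": 0,"y": 0,"z": -1,"ax": 0,"ay": 0,"az": 0},{"x": 0,"y": 0,"z": -2,"ax": 0,"ay": 0,"az": 0},{"x": 0,"y": 0,"z": -3,"ax": 0,"ay": 0,"az": 0},{"x": 0,"y": 0,"z": -3.5,"ax": 0,"ay": 0,"az": 0},{"x": 0,"y": 0,"z": -3.5,"ax": 0,"ay": 0,"az": 0}])

```text
time_s: 6.98
tcp_pos: [603.1, 244.7, 152.9]
eef_rot: [-0.096, 0.995, 0.0, 0.004]
contact_force: [-0.1, 0.1, -3.1]
finger_gap: 0.455
gripper_force: 62.4
```

```bash
python3 - <<'E'
from h import *
goal((563,-299,140),2);s=r.read_state();print(s['tcp_pos'],s['finger_gap'],s['contact_force'])
E
```

```text
d [  3.58 -13.15   0.29] a [0.01 0.1  1.8 ] t 6.9833
[603.07838728 244.69731968 152.85390351] 0.45502750715666906 [-0.09538837  0.13498309 -3.11373775]
```

>>> move_arm(commands=[{"x": 0.3,"y": -0.8,"z": 0.1,"ax": 0,"ay": 0,"az": 0.2},{"x": 0.7,"y": -1.7,"z": 0.1,"ax": 0,"ay": 0,"az": 0.4},{"x": 0.9,"y": -2.6,"z": 0.1,"ax": 0,"ay": 0,"az": 0.6},{"x": 1.2,"y": -3.5,"z": 0.1,"ax": 0,"ay": 0,"az": 0.8},{"x": 1.4,"y": -4.4,"z": 0.1,"ax": 0,"ay": 0,"az": 1},{"x": 1.6,"y": -5.3,"z": 0.1,"ax": 0,"ay": 0,"az": 1.2},{"x": 1.8,"y": -6.2,"z": 0.1,"ax": 0,"ay": 0,"az": 1.4},{"x": 2,"y": -7.1,"z": 0.1,"ax": 0,"ay": 0,"az": 1.6},{"x": 2.2,"y": -8,"z": 0.1,"ax": 0,"ay": 0,"az": 1.8},{"x": 2.4,"y": -8.9,"z": 0.1,"ax": 0,"ay": 0,"az": 1.8}])

```text
time_s: 7.82
tcp_pos: [572.6, -125.0, 140.4]
eef_rot: [-0.017, 1.0, 0.001, -0.001]
contact_force: [1.1, -0.5, -4.2]
finger_gap: 0.456
gripper_force: 62.3
```

```bash
python3 - <<'E'
from h import *
goal((563,-299,130),2)
E
```

```text
d [ 0.39 -4.34  0.26] a [ 0.01 -0.02 -0.02] t 7.8167
```

>>> move_arm(commands=[{"x": 0.1,"y": -0.9,"z": 0.1,"ax": 0,"ay": 0,"az": 0},{"x": 0.2,"y": -1.8,"z": 0.1,"ax": 0,"ay": 0,"az": 0},{"x": 0.3,"y": -2.7,"z": 0.1,"ax": 0,"ay": 0,"az": 0},{"x": 0.4,"y": -3.5,"z": 0.1,"ax": 0,"ay": 0,"az": 0},{"x": 0.4,"y": -4.1,"z": 0.1,"ax": 0,"ay": 0,"az": 0},{"x": 0.4,"y": -4.3,"z": 0.1,"ax": 0,"ay": 0,"az": 0},{"x": 0.4,"y": -4.3,"z": 0.3,"ax": 0,"ay": 0,"az": 0},{"x": 0.4,"y": -4.3,"z": 0.3,"ax": 0,"ay": 0,"az": 0}])

```text
time_s: 8.48
tcp_pos: [562.7, -294.9, 127.1]
eef_rot: [-0.017, 1.0, 0.002, -0.001]
contact_force: [-0.6, 1.3, -3.7]
finger_gap: 0.459
gripper_force: 62.4
```

```bash
python3 - <<'E'
from h import *
goal((563,-299,16),2)
p,d=save('wrist','w4')
E
```

```text
d [-0.01 -0.11  2.78] a [ 0.04 -0.03 -0.01] t 8.4833
```

View pics/w4.png

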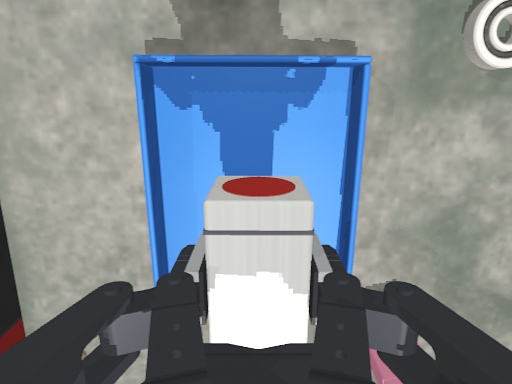

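The red-spotted post is held level and centred over the tray, with tray walls at columns 150 and 358. I'll lower it.

>>> move_arm(commands=[{"x": 0,"y": -0.1,"z": 0.8,"ax": 0,"ay": 0,"az": 0},{"x": 0,"y": -0.1,"z": 1.5,"ax": 0,"ay": 0,"az": 0},{"x": 0,"y": -0.1,"z": 2,"ax": 0,"ay": 0,"az": 0},{"x": 0,"y": -0.1,"z": 2.4,"ax": 0,"ay": 0,"az": 0},{"x": 0,"y": -0.1,"z": 2.6,"ax": 0,"ay": 0,"az": 0},{"x": 0,"y": -0.1,"z": 2.7,"ax": 0,"ay": 0,"az": 0},{"x": 0,"y": -0.1,"z": 2.8,"ax": 0,"ay": 0,"az": 0},{"x": 0,"y": -0.1,"z": 2.8,"ax": 0,"ay": 0,"az": 0}])

```text
time_s: 9.2
tcp_pos: [564.2, -299.7, 18.5]
eef_rot: [-0.018, 1.0, -0.0, 0.0]
contact_force: [-0.9, 0.3, -4.0]
finger_gap: 0.459
gripper_force: 62.5
```

>>> move_arm(commands=[{"x": 0,"y": 0,"z": 0.04,"ax": 0,"ay": 0,"az": 0},{"x": 0,"y": 0,"z": 0.07,"ax": 0,"ay": 0,"az": 0},{"x": 0,"y": 0,"z": 0.07,"ax": 0,"ay": 0,"az": 0}])

```text
time_s: 9.45
tcp_pos: [564.2, -300.4, 16.0]
eef_rot: [-0.017, 1.0, -0.0, 0.0]
contact_force: [1.0, -1.0, -2.7]
finger_gap: 0.461
gripper_force: 62.5
```

>>> move_arm(commands=[{"x": 0,"y": 0,"z": 0,"ax": 0,"ay": 0,"az": 0},{"x": 0,"y": 0,"z": 0,"ax": 0,"ay": 0,"az": 0},{"x": 0,"y": 0,"z": 0,"ax": 0,"ay": 0,"az": 0},{"x": 0,"y": 0,"z": 0,"ax": 0,"ay": 0,"az": 0},{"x": 0,"y": 0,"z": 0,"ax": 0,"ay": 0,"az": 0},{"x": 0,"y": 0,"z": -1,"ax": 0,"ay": 0,"az": 0},{"x": 0,"y": 0,"z": -2,"ax": 0,"ay": 0,"az": 0},{"x": 0,"y": 0,"z": -3,"ax": 0,"ay": 0,"az": 0},{"x": 0.5,"y": 0,"z": -4,"ax": 0,"ay": 0,"az": 0},{"x": 0.5,"y": 0,"z": -4,"ax": 0,"ay": 0,"az": 0}], gripper=0.75)

```text
time_s: 10.28
tcp_pos: [545.0, -302.9, 184.3]
eef_rot: [-0.017, 1.0, -0.004, 0.004]
contact_force: [-0.3, 0.2, 1.0]
finger_gap: 0.751
gripper_force: 0.0
```

```bash
python3 - <<'E'
from h import *
pt,dt=save('top','t5'); p,d=save('scene','s5'); W=world('top',dt); W2=world('scene',d)
cv2.imwrite('pics/f.png',np.hstack([cv2.resize(x[:,:,::-1],(400,300)) for x in (pt,p)]))
for V,D in ((W,dt),(W2,d)):
  for b in [(490,640,-350,-250),(540,690,-70,60)]:
    q=(D>0)&(V[...,2]>30)&(V[...,2]<60)&(V[...,0]>b[0])&(V[...,0]<b[1])&(V[...,1]>b[2])&(V[...,1]<b[3])
    print(q.sum(),V[q].mean(0) if q.any() else '',cv2.minAreaRect(V[q][:,:2].astype(np.float32)) if q.any() else '')
E
```

```text
68 [ 590.66539927 -291.92615931   43.32996488] ((581.9299926757812, -299.26177978515625), (48.76258850097656, 39.7457275390625), 1.9021908044815063)
428 [615.44375219 -11.78654799  39.69811268] ((616.4508056640625, -11.36581802368164), (40.01287841796875, 80.1167984008789), 85.8180160522461)
449 [ 561.9057586  -304.76150779   40.15786236] ((566.3468627929688, -300.19976806640625), (81.8696060180664, 42.29007339477539), 1.3578402996063232)
205 [614.20860347 -15.66884455  35.82496771] ((616.6140747070312, -12.476957321166992), (42.873138427734375, 80.11544799804688), 86.93749237060547)
```

View pics/f.png

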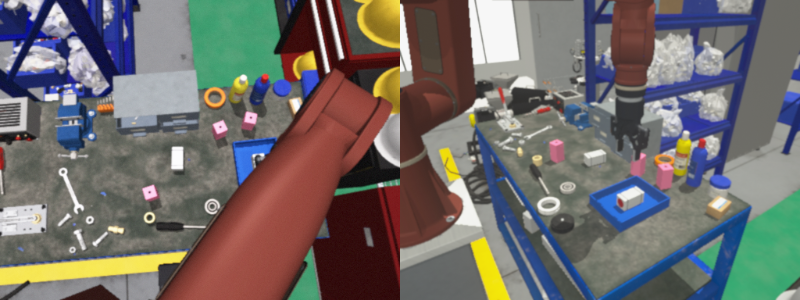

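The marked post lies flat near the tray centre, at about (628, 198) in the picture. The clean post lies on the bench at (595, 158), and the gripper is clear of both.

```bash
python3 -c "
from cell import r
print(r.finish_job())"
```

```text
the job is handed in; nothing more can be done
None
```

I tipped both posts and laid the red-spotted one flat near the centre of the reject tray; the clean one lies on the bench about 60 mm from its start. I handed the job in at about 10 s, and no verdict came back.

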